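# Line up painted tiles on the drying plate

### The job

Get the three painted tiles ready to dry: straighten them, in any order, into one even row lying flat on the dark drying plate, centred between its two yellow lines with their long sides along the lines and a gap of about 2 cm between neighbours. Set the plate's dial to the green mark, with its orange pointer pointing straight at it. Leave the jar, the cup and the vase alone.

Things in the scene. Friction and masses are not known exactly. Their poses are not given: they have to be found in the camera images.
- plate: fixed electric drying plate, 30 mm high. Its dark metal top, 220 mm (x) by 430 mm (y), is centred on the origin, which lies on the table; a white control panel 110 mm long continues it at the -y end, level with the top, carrying the dial. Its y axis runs along the row.
- lane (a point): middle of the lane between the two yellow lines, on the plate's top (30 mm above the plate's origin). The lines run along y, 420 mm long, 4 mm wide, centred at x = -37 and +37 mm. Same axes as the plate.
- tile_red: painted ceramic tile, white with a red flower and borders, 55 x 90 x 12 mm (x, y, z), about 130 g. Origin: centre of its underside; y along its 90 mm length, z up. It lies flat on the drying plate (its underside 30 mm above the table).
- tile_blue: painted ceramic tile, white with a blue flower and borders, 55 x 90 x 12 mm (x, y, z), about 130 g. Origin: centre of its underside; y along its 90 mm length, z up. It lies flat on the drying plate (its underside 30 mm above the table).
- tile_green: painted ceramic tile, white with a green flower and borders, 55 x 90 x 12 mm (x, y, z), about 130 g. Origin: centre of its underside; y along its 90 mm length, z up. It lies flat on the drying plate (its underside 30 mm above the table).
- dial (a joint): angle of the dial, a black knob on the white panel, turning about the vertical; it grows clockwise seen from above, 0 to 4.71 rad, and stays where it is left. The orange pointer points straight at the green mark at 2.356 rad; it then points along the plate's +x. At value v the pointer's direction is turned 2.356 - v anticlockwise from the plate's +x.
- dial_grip (a point): on the dial's axis, 65 mm above the plate's origin height, the height to grip at (at plate x 0, y -270 mm). The grip is an upright bar 60 mm long, 14 mm thick and 34 mm high, its top 10 mm above this point and its foot, a disc of radius 34 mm, 22 mm below it. The point turns with the dial: its -x axis is the pointer's direction, so the bar lies along its x.
- mark (a point): centre of the green mark on the panel's top, 16 x 8 mm, 56 mm from the dial's axis.
- glaze_jar: loose amber glaze jar with white lid, radius 34, height 85 mm; origin: centre of its underside. Leave alone.
- cup: loose white cup, radius 38, height 75 mm; origin: centre of its underside. Leave alone.
- vase: loose blue vase, radius 45, height 145 mm; origin: centre of its underside. Leave alone.
Mind the look-alikes: they are no part of the job. What is shaped like the tile_red but brown, purple or turquoise is not meant.

How it is judged:
By the outcome, as a careful person would: the job done as asked, in the order asked, and still so for the second after the job is handed in, with the robot touching nothing.
It also fails if it takes over 58 s, if anything falls off the work surface, if the arm or the gripper's body presses on something with over 40 N, if the wrist force passes 120 N, or if a joint passes its speed limit or range.

### The arm

A 7-joint arm with a two-finger parallel gripper is mounted at the origin on the work surface. World frame = base frame: x ahead of the robot, y to its left, z up, the work surface at z = 0. Lengths are in m, angles in rad, forces in N, time in s.
With the tool pointing down it reaches from about 0.4 to 0.75 m from the base axis. Payload 19.5 kg.
Tool frame: the origin (TCP) lies midway between the tips of the shut fingers; the grasp point (between the pads) lies 19 mm behind it (grasp_offset is the z of the grasp point in the tool frame, in m); z points along the fingers, y is the line along which they close (so a half turn about z gives the same grasp; the last joint's range is limited). The gripper opens to 85 mm and grips with 20 to 120 N. Pads are 22 mm wide; open, the fingers measure 114 mm over their backs; the gripper's body (76 mm by 85 mm) begins 54 mm behind the grasp point. The pads swing forward as they close: fully open they stand 13 mm farther back than shut.
Start: joints at [-1.142, 0.707, -0.028, 1.485, 0.022, 0.951, -0.075], TCP at [0.261, 0.512, 0.231] pointing down, gripper open.
Joint ranges: [-2.71, 2.71], [-0.32, 2.16], [-1.57, 1.52], [0, 2.45], [-1.46, 4.6], [0, 2.02], [-2.83, 2.83]. Speed limits (rad/s): [1.89, 1.89, 2.57, 2.57, 3.01, 3.01, 3.01].

### API

Orientations are given as a rotation vector (axis times angle).
In Python, from cell import sense, capture, get_calibration, job_done, outline_of, tip_of, grasp_offset gives the robot as it stands. The module is installed in compiled form; this text tells all that it offers.
- The arm moves only by the tool apply_moves, never from a script. Its argument "moves" is a list of rows, each an object of numbers: "jaw": the finger opening in mm, from 0 to 85.4; "tx", "ty", "tz": the shift along the tool's x, y, z in mm; "wx", "wy", "wz": the turn, a rotation vector about the tool's x, y, z in rad. In form: [{"jaw": .., "tx": .., "ty": .., "tz": .., "wx": .., "wy": .., "wz": ..}, ...]. A call has exactly 8 rows; each row is the pose to reach, as a shift and turn from the pose commanded when the call began, along the tool's axes at that moment; what a row does not reach only later rows make up. A row lasts 1/8 s, in which the tool goes at most 62.5 mm and 10.7 degrees, less where a joint would pass 70% of its speed; a pose out of reach is approached as far as the arm can. A call with a gripper value outside its range is refused whole. The fingers move at their own pace and stop on an object; the grip force is fixed at half the most. Time passes only in rows, so rows that repeat a pose let the fingers close, or fill a call up. It gives the time, the measured TCP pose, the force, the opening and the grip force at its end, in the units of the state.
- sense(): the state, without advancing time (a new reading comes with each control period).
- capture(name): name is "side" or "top"; returns (picture, depth): 480x640x3 uint8, red, green, blue; 480x640 float32, m along the optical axis (not along the pixel's ray), 0 where there is no reading.
- get_calibration(name): a dict with "fov_y" (degrees; the focal length in pixels is half the picture's height over the tangent of half this angle, whatever the lens; pixels are square), "cx", "cy" (the principal point, pixels), "R" (3x3) and "t" (3): a world point X has camera coordinates R X + t. Camera axes: x right, y down, z forward; pixel columns grow to the right and rows downward; lengths in m; the calibration is good to about 2 mm. A picture is of the moment at which its call begins. get_calibration takes no time and is no camera call.
- job_done(): hands the job in; it is judged then, once.
Trained networks look in the newest picture that a camera, given by its name, has taken for a name from the list of things; names that differ only in an ending like _2 or _b are one class to them, and where a whole thing is asked for, a point or a joint stands for the part that bears it (a point fixed in the world has none). Each returns a list of dicts, best first, with "p" (0 to 1); they miss things now and then, are a little off and sometimes report something else, mostly with a low value. They report only what shows in the picture. A call takes as long as a camera call. They do not tell look-alikes from the thing itself.
- outline_of(camera, name): "region" (480x640 bool, what is visible of it).
- tip_of(camera, name): "xyz" ([x, y, z] in m, in the coordinates of the camera as it stood for that picture, good to about 4 mm: a listed point, or the origin of a listed thing).
The state is a dict: "clock": time; "q": joint angles; "dq": joint speeds; "tau": joint torques, N m; "tcp_pos": TCP position; "eef_rot": TCP orientation; "contact_force": force on the tool from outside, world axes, zero at the start; "ft_torque": the same for the moment, N m; "finger_gap": finger opening in m; "grip_force": force on a finger pad.
Only numpy, scipy, OpenCV 4.12 (cv2) and the standard library are available. Lean on these libraries where they do the work, as an engineer would, in place of code of your own. Each camera call takes 0.05 s, during which the arm holds its last target. There are 200 camera calls.

## Working session

There is one attempt and no reset: what is moved stays moved. The work goes in short steps, Python scripts to look and compute and a tool call to move; the robot and the scene stay as the last step left them, time stands still between calls to the robot, and variables do not carry over. Pictures are saved under pics/ and viewed, at most 10 in all, crops included, and the job is handed in when it is done.

Besides the shell and the picture viewer there is one more tool, called after "Request:" as name([rows], argument=value, ...), one row to a line, values as JSON. apply_moves: Moves the arm, as the interface text tells. Its arguments: {"type":"object","properties":{"moves":{"type":"array","items":{"type":"object","properties":{"jaw":{"type":"number"},"tx":{"type":"number"},"ty":{"type":"number"},"tz":{"type":"number"},"wx":{"type":"number"},"wy":{"type":"number"},"wz":{"type":"number"}}}}},"required":["moves"]}

```bash
mkdir -p pics
cat > h.py <<'E'
import numpy as np, cv2
from cell import *
from scipy.spatial.transform import Rotation as Rn
def cam(n):
    c=get_calibration(n); f=240/np.tan(np.radians(c["fov_y"])/2); return c,f,np.array(c["R"]),np.array(c["t"])
def c2w(n,p):
    c,f,R,t=cam(n); return R.T@(np.array(p)-t)
def w2p(n,X):
    c,f,R,t=cam(n); p=np.asarray(X)@R.T+t; return np.stack([c["cx"]+f*p[...,0]/p[...,2],c["cy"]+f*p[...,1]/p[...,2]],-1)
def cloud(n,depth,mask=None):
    c,f,R,t=cam(n); v,u=np.nonzero((depth>0) if mask is None else (mask&(depth>0))); z=depth[v,u]
    P=np.stack([(u-c["cx"])/f*z,(v-c["cy"])/f*z,z],1); return (P-t)@R, u, v
def save(n,img): cv2.imwrite("pics/"+n+".png",img[...,::-1])
E
python3 - <<'E'
from h import *
print(sense()); print(grasp_offset)
for n in("top","side"):
    im,d=capture(n); save(n+"0",im); c,f,R,t=cam(n); print(n,c["fov_y"],-R.T@t,R[2])
    np.savez(n+"0.npz",im=im,d=d)
    for k in("plate","tile_red","dial","dial_grip","mark","lane","glaze_jar","cup","vase"):
        print(k,[(np.round(c2w(n,o["xyz"]),3).tolist(),round(o["p"],2)) for o in tip_of(n,k)][:7])
E
```

```text
{'clock': 0.0, 'q': array([-1.14170826,  0.70709878, -0.02762565,  1.4850003 ,  0.02198956,
        0.95091984, -0.07545805]), 'dq': array([-1.60384259e-03, -1.42985262e-04,  2.11436749e-05, -4.56611967e-04,
        1.99852564e-04,  3.66925527e-04,  7.00736476e-05]), 'tau': array([-5.82574630e-04, -8.83214879e+01,  1.23463020e+00, -2.36175424e+01,
        1.68812054e-02,  6.35910503e-03, -3.67119821e-05]), 'tcp_pos': array([0.26068523, 0.51220571, 0.2308295 ]), 'eef_rot': array([-7.32580573e-01, -3.05473763e+00,  1.72531454e-03]), 'contact_force': array([0.04660049, 0.60758623, 0.27056285]), 'ft_torque': array([-0.03622115, -0.05947472, -0.02896259]), 'grip_force': 0.0, 'finger_gap': 0.08533484287116615}
-0.0187
top 47.63005024488174 [0.44811859 0.0805703  1.21385595] [ 0.05784168 -0.01132047 -0.99826158]
plate [([0.516, 0.063, -0.001], 0.79), ([0.583, -0.204, 0.035], 0.41)]
tile_red [([0.565, 0.203, 0.031], 0.84), ([0.754, 0.224, -0.0], 0.83), ([0.633, 0.377, -0.0], 0.65), ([0.308, 0.204, 0.004], 0.56), ([0.516, 0.065, 0.029], 0.53)]Traceback (most recent call last):
  File "<stdin>", line 7, in <module>
ValueError: it knows: cup, dial_grip, glaze_jar, lane, mark, plate, tile_blue, tile_green, tile_red, vase
```

Run:
```python
from h import *
for n in("top","side"):
    im,d=capture(n); save(n+"1",im); c,f,R,t=cam(n); print(n,c["fov_y"],-R.T@t,R[2])
    np.savez(n+"0.npz",im=im,d=d)
    for k in("plate","tile_red","tile_blue","tile_green","dial_grip","mark","lane","glaze_jar","cup","vase"):
        print(k,[(np.round(c2w(n,o["xyz"]),3).tolist(),round(o["p"],2)) for o in tip_of(n,k)][:7])
```

```text
top 47.63005024488174 [0.44811859 0.0805703  1.21385595] [ 0.05784168 -0.01132047 -0.99826158]
plate [([0.517, 0.059, 0.002], 0.7), ([0.528, -0.205, 0.067], 0.39)]
tile_red [([0.754, 0.226, 0.001], 0.97), ([0.632, 0.378, -0.002], 0.91), ([0.304, 0.202, 0.001], 0.77), ([0.57, 0.2, 0.029], 0.72)]
tile_blue [([0.528, -0.064, 0.031], 0.87), ([0.569, 0.199, 0.03], 0.71)]
tile_green [([0.478, 0.056, 0.034], 0.82)]
dial_grip [([0.533, -0.206, 0.066], 0.73)]
mark [([0.583, -0.206, 0.037], 0.78)]
lane [([0.533, -0.064, 0.031], 0.7), ([0.513, 0.062, 0.031], 0.62)]
glaze_jar [([0.723, 0.037, -0.001], 0.93)]
cup [([0.502, -0.344, 0.003], 0.65)]
vase [([0.481, 0.461, -0.0], 0.55)]
side 46.15304230102358 [-0.11996279 -0.74969861  0.79696939] [ 0.51654794  0.64553746 -0.56254744]
plate [([0.518, 0.068, 0.002], 0.74)]
tile_red [([0.629, 0.379, -0.001], 0.9), ([0.306, 0.207, -0.001], 0.76), ([0.749, 0.231, -0.002], 0.71)]
tile_blue [([0.525, -0.065, 0.032], 0.73)]
tile_green [([0.474, 0.055, 0.033], 0.77)]
dial_grip [([0.53, -0.202, 0.065], 0.6)]
mark [([0.585, -0.199, 0.027], 0.72)]
lane [([0.517, 0.067, 0.029], 0.71)]
glaze_jar [([0.719, 0.042, -0.005], 0.77)]
cup [([0.501, -0.338, -0.002], 0.82)]
vase [([0.481, 0.467, -0.0], 0.65)]
```

View pics/top0.png

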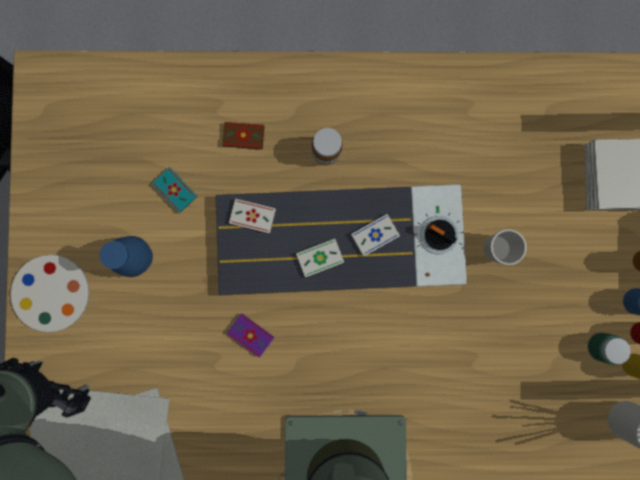

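```bash
cat > meas.py <<'E'
from h import *
def p2w(n,uv,z):
    c,f,R,t=cam(n); uv=np.atleast_2d(uv).astype(float)
    r=np.c_[(uv[:,0]-c["cx"])/f,(uv[:,1]-c["cy"])/f,np.ones(len(uv))]@R; o=-R.T@t
    return o+r*((z-o[2])/r[:,2])[:,None]
def lines(n,im):
    hsv=cv2.cvtColor(im,cv2.COLOR_RGB2HSV); h,s,v=cv2.split(hsv)
    m=(h>16)&(h<32)&(s>110)&(v>70)
    v_,u_=np.nonzero(m); P=p2w(n,np.c_[u_,v_],0.03)
    return P
def tiles(n,im,seeds):
    """seeds: dict name->world xy; white region around each"""
    out={}
    g=im.min(2).astype(int); 
    for k,xy in seeds.items():
        m=outline_of(n,k); best=None
        for o in m:
            v,u=np.nonzero(o["region"]); 
            if len(u)<50: continue
            P=p2w(n,np.c_[u,v],0.042)[:,:2]
            if np.linalg.norm(P.mean(0)-xy[:2])<0.04:
                best=o["region"]; break
        if best is None: out[k]=None; continue
        # refine: bright pixels in dilated region, filled
        b=cv2.dilate(best.astype(np.uint8),np.ones((7,7)))
        w=((im.max(2)>95)&(b>0)).astype(np.uint8)
        cs,_=cv2.findContours(cv2.morphologyEx(best.astype(np.uint8),cv2.MORPH_OPEN,np.ones((3,3))),cv2.RETR_EXTERNAL,cv2.CHAIN_APPROX_NONE)
        cn=max(cs,key=cv2.contourArea)
        P=p2w(n,cn[:,0,:],0.042)[:,:2]
        (c,sz,a)=cv2.minAreaRect((P*1000).astype(np.float32))
        box=cv2.boxPoints((c,sz,a)); e=[box[1]-box[0],box[2]-box[1]]; L=max(e,key=np.linalg.norm)
        yaw=np.degrees(np.arctan2(-L[0],L[1])); yaw=(yaw+90)%180-90
        out[k]=(np.round(c,1),np.round(sz,1),round(float(yaw),1))
    return out
E
python3 - <<'E'
from meas import *
for n in("top","side"):
    im,d=capture(n)
    P=lines(n,im); sel=(abs(P[:,0]-.515)<.07)&(abs(P[:,1]-.065)<.23); Q=P[sel][:,:2]; 
    # fit two lines with same direction
    th=np.radians(2)
    for it in range(3):
        a=np.array([np.cos(th),np.sin(th)]); b=np.array([-np.sin(th),np.cos(th)])
        s=Q@a; t=Q@b; mid=(np.percentile(s,3)+np.percentile(s,97))/2
        hi=(s>mid+.02)&(s<mid+.055); lo=(s<mid-.02)&(s>mid-.055)
        A=np.r_[np.c_[t[hi],np.ones(hi.sum()),np.zeros(hi.sum())],np.c_[t[lo],np.zeros(lo.sum()),np.ones(lo.sum())]]
        sol=np.linalg.lstsq(A,np.r_[s[hi],s[lo]],rcond=None)[0]; th-=np.arctan(sol[0])
    print(n,"lines yaw",np.degrees(th),"offs",sol[1:],hi.sum(),lo.sum(),"t range",t.min(),t.max())
    for k,v in tiles(n,im,dict(tile_red=(.57,.2),tile_blue=(.528,-.064),tile_green=(.476,.056))).items(): print(k,v)
    if n=="top":
        save("crop",cv2.resize(im[170:310,200:480],None,fx=2.8,fy=2.8,interpolation=cv2.INTER_CUBIC))
    else: save("crops",im)
E
```

```text
top lines yaw 2.0660249764764758 offs [0.55679851 0.4822853 ] 466 496 t range -0.16442448462943324 0.2785238610012966
tile_red (array([569.2, 201.7]), array([91.9, 55.1]), -13.1)
tile_blue (array([526.8, -63.5]), array([53.9, 89.3]), 28.5)
tile_green (array([477.9,  56. ]), array([56.5, 92. ]), 21.6)
side lines yaw 1.8391554698282602 offs [0.55423355 0.48065551] 252 309 t range -0.16057930290721395 0.27979113553204604
tile_red (array([561.9, 197.2]), array([107.3,  61.1]), -13.4)
tile_blue (array([521.3, -68.7]), array([68.4, 94. ]), 28.1)
tile_green (array([471.4,  50.4]), array([68. , 96.5]), 21.4)
```

View pics/crop.png

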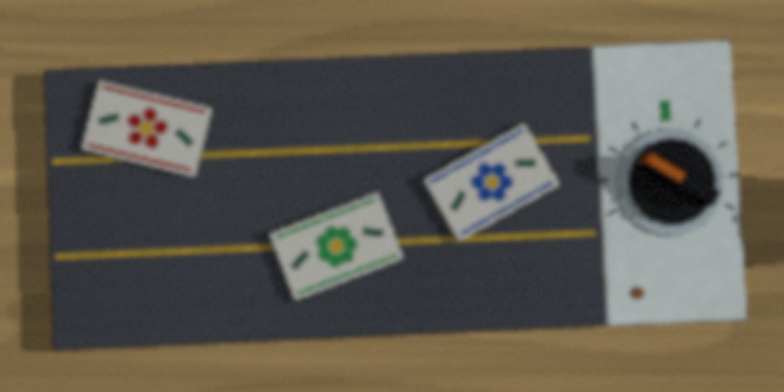

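View pics/side1.png

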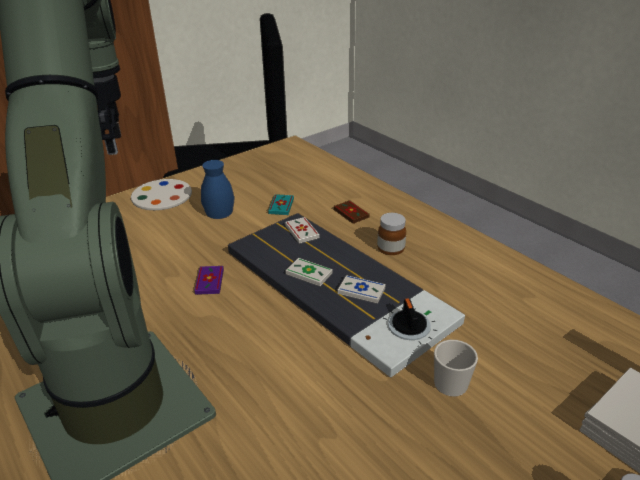

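Side and top views agree. The white tiles on the plate are red (253,216), green (319,257) and blue (375,235) in the top picture. The brown tile (243,135), turquoise (173,190) and purple (250,335) have coloured faces and lie on the table, so they are the look-alikes. The crop confirms this: the three on the plate have white faces with red, green and blue flowers. The dial's orange pointer is about 54° anticlockwise of the green mark.

```bash
cat > plan.py <<'E'
from h import *
import sys
def plan(*wps):
    s=sense(); R=Rn.from_rotvec(s["eef_rot"]).as_matrix(); p=s["tcp_pos"]
    a0=np.degrees(np.arctan2(R[1,1],R[0,1]))
    print("t",round(s["clock"],2),"tcp",np.round(p*1000,1),"ang",round(a0,2),"tilt",np.round(R[:2,2],4),"gap",round(s["finger_gap"]*1000,1),"grip",round(s["grip_force"],1),"F",np.round(s["contact_force"],1))
    for x,y,z,a in wps:
        d=R.T@(np.array([x,y,z])/1000-p)*1000; w=(a0-a+90)%180-90
        print((x,y,z,a),"->",np.round(d,1),"wz",round(np.radians(w),3))
E
python3 - <<'E'
from plan import *
plan((568.5,201,130,-13.2),(568.5,201,60,-13.2),(568.5,201,30,-13.2))
z=np.load("top0.npz"); im=z["im"]
hsv=cv2.cvtColor(im,cv2.COLOR_RGB2HSV)
m=(hsv[...,0]<16)&(hsv[...,1]>150)&(hsv[...,2]>120); m[:210]=0;m[255:]=0;m[:,:415]=0;m[:,465:]=0
v,u=np.nonzero(m); print(len(u))
from meas import p2w
P=p2w("top",np.c_[u,v],.075)[:,:2]; c=P.mean(0); _,_,V=np.linalg.svd(P-c); print("pointer c",c,"dir",np.degrees(np.arctan2(V[0,1],V[0,0])))
o=tip_of("top","dial_grip"); print(o[0]["p"],c2w("top",o[0]["xyz"]),o[0].keys())
E
```

```text
t 1.65 tcp [260.8 512.4 231.3] ang 63.02 tilt [-0.0001 -0.0001] gap 85.1 grip 0.0 F [0.7 0.8 0.4]
(568.5, 201, 130, -13.2) -> [-415.5 -137.9  101.3] wz 1.33
(568.5, 201, 60, -13.2) -> [-415.5 -137.9  171.3] wz 1.33
(568.5, 201, 30, -13.2) -> [-415.5 -137.9  201.3] wz 1.33
32
pointer c [ 0.53668127 -0.19211172] dir -120.75016782804269
0.6 [ 0.53133841 -0.20851466  0.06464429] dict_keys(['xyz', 'p'])
```

Request:
apply_moves([
  {"jaw": 85,"tx": -59,"ty": -20,"tz": 0,"wz": 0.18},
  {"jaw": 85,"tx": -118,"ty": -39,"tz": 0,"wz": 0.36},
  {"jaw": 85,"tx": -177,"ty": -59,"tz": 0,"wz": 0.54},
  {"jaw": 85,"tx": -236,"ty": -78,"tz": 10,"wz": 0.72},
  {"jaw": 85,"tx": -295,"ty": -98,"tz": 40,"wz": 0.9},
  {"jaw": 85,"tx": -354,"ty": -118,"tz": 70,"wz": 1.08},
  {"jaw": 85,"tx": -413,"ty": -137,"tz": 100,"wz": 1.26},
  {"jaw": 85,"tx": -415.5,"ty": -138,"tz": 120,"wz": 1.33},
])

```text
invalid input
```

Run:
```python
from plan import *
plan((568.5,201,60,-13.2),(568.5,201,29,-13.2))
```

```text
t 1.7 tcp [260.8 512.4 231.3] ang 63.02 tilt [-0.0001 -0.0001] gap 85.5 grip 0.0 F [0.6 0.2 0.6]
(568.5, 201, 60, -13.2) -> [-415.5 -137.9  171.3] wz 1.33
(568.5, 201, 29, -13.2) -> [-415.5 -137.9  202.3] wz 1.33
```

Request:
apply_moves([
  {"jaw": 85,"tx": -59,"ty": -20,"tz": 0,"wx": 0,"wy": 0,"wz": 0.18},
  {"jaw": 85,"tx": -118,"ty": -39,"tz": 0,"wx": 0,"wy": 0,"wz": 0.36},
  {"jaw": 85,"tx": -177,"ty": -59,"tz": 0,"wx": 0,"wy": 0,"wz": 0.54},
  {"jaw": 85,"tx": -236,"ty": -78,"tz": 10,"wx": 0,"wy": 0,"wz": 0.72},
  {"jaw": 85,"tx": -295,"ty": -98,"tz": 40,"wx": 0,"wy": 0,"wz": 0.9},
  {"jaw": 85,"tx": -354,"ty": -118,"tz": 70,"wx": 0,"wy": 0,"wz": 1.08},
  {"jaw": 85,"tx": -413,"ty": -137,"tz": 100,"wx": 0,"wy": 0,"wz": 1.26},
  {"jaw": 85,"tx": -415.5,"ty": -138,"tz": 120,"wx": 0,"wy": 0,"wz": 1.33},
])

```text
clock: 2.7
tcp_pos: [0.5704, 0.1979, 0.1104]
eef_rot: [2.467, 1.942, 0.0]
contact_force: [-0.8, 0.2, -0.0]
finger_gap: 0.0848
grip_force: 0.0
```

Run:
```python
from plan import *
plan((568.5,201,60,-13.2),(568.5,201,29,-13.2))
```

```text
t 2.7 tcp [570.4 197.9 110.4] ang -13.59 tilt [ 0.0011 -0.0013] gap 84.8 grip 0.0 F [-0.8  0.2 -0. ]
(568.5, 201, 60, -13.2) -> [ 2.7 -2.7 50.3] wz -0.007
(568.5, 201, 29, -13.2) -> [ 2.7 -2.7 81.3] wz -0.007
```

Request:
apply_moves([
  {"jaw": 85,"tx": 0,"ty": 0,"tz": 35,"wx": 0,"wy": 0,"wz": 0},
  {"jaw": 85,"tx": 0,"ty": 0,"tz": 65,"wx": 0,"wy": 0,"wz": 0},
  {"jaw": 85,"tx": 0,"ty": 0,"tz": 81,"wx": 0,"wy": 0,"wz": 0},
  {"jaw": 85,"tx": 0,"ty": 0,"tz": 81,"wx": 0,"wy": 0,"wz": 0},
  {"jaw": 45,"tx": 0,"ty": 0,"tz": 81,"wx": 0,"wy": 0,"wz": 0},
  {"jaw": 45,"tx": 0,"ty": 0,"tz": 81,"wx": 0,"wy": 0,"wz": 0},
  {"jaw": 45,"tx": 0,"ty": 0,"tz": 81,"wx": 0,"wy": 0,"wz": 0},
  {"jaw": 45,"tx": 0,"ty": 0,"tz": 81,"wx": 0,"wy": 0,"wz": 0},
])

```text
clock: 3.7
tcp_pos: [0.569, 0.2012, 0.0318]
eef_rot: [2.461, 1.952, 0.002]
contact_force: [-2.0, -1.3, 13.1]
finger_gap: 0.0534
grip_force: 61.2
```

Run:
```python
from plan import *
plan((512.9,173,33,2),(512.9,173,29.5,2))
```

```text
t 3.7 tcp [569.  201.2  31.8] ang -13.18 tilt [0.0014 0.0006] gap 53.4 grip 61.2 F [-2.  -1.3 13.1]
(512.9, 173, 33, 2) -> [-40.2 -48.2  -1.3] wz -0.265
(512.9, 173, 29.5, 2) -> [-40.2 -48.2   2.2] wz -0.265
```

Request:
apply_moves([
  {"jaw": 45,"tx": 0,"ty": 0,"tz": -6,"wx": 0,"wy": 0,"wz": 0},
  {"jaw": 45,"tx": -10,"ty": -12,"tz": -7,"wx": 0,"wy": 0,"wz": -0.07},
  {"jaw": 45,"tx": -20,"ty": -24,"tz": -7,"wx": 0,"wy": 0,"wz": -0.14},
  {"jaw": 45,"tx": -30,"ty": -36,"tz": -7,"wx": 0,"wy": 0,"wz": -0.21},
  {"jaw": 45,"tx": -40,"ty": -47.8,"tz": -7,"wx": 0,"wy": 0,"wz": -0.265},
  {"jaw": 45,"tx": -40,"ty": -47.8,"tz": -7,"wx": 0,"wy": 0,"wz": -0.265},
  {"jaw": 45,"tx": -40,"ty": -47.8,"tz": -4,"wx": 0,"wy": 0,"wz": -0.265},
  {"jaw": 45,"tx": -40,"ty": -47.8,"tz": -2,"wx": 0,"wy": 0,"wz": -0.265},
])

```text
clock: 4.7
tcp_pos: [0.5132, 0.1732, 0.0321]
eef_rot: [2.183, 2.259, 0.0]
contact_force: [0.7, -0.2, -1.4]
finger_gap: 0.0532
grip_force: 63.5
```

Run:
```python
from plan import *
plan((512.9,173,33,2))
from meas import *
im,d=capture("top"); print(tiles("top",im,dict(tile_red=(.513,.173))))
save("grip1",cv2.resize(im[170:310,200:480],None,fx=2.8,fy=2.8,interpolation=cv2.INTER_CUBIC))
im,d=capture("side");save("grip1s",cv2.resize(im[180:340,220:440],None,fx=3,fy=3,interpolation=cv2.INTER_CUBIC))
```

```text
t 4.7 tcp [513.2 173.2  32.1] ang 1.98 tilt [ 0.0003 -0.    ] gap 53.2 grip 63.5 F [ 0.7 -0.2 -1.4]
(512.9, 173, 33, 2) -> [-0.2 -0.3 -0.9] wz -0.0
{'tile_red': None}
```

View pics/grip1s.png

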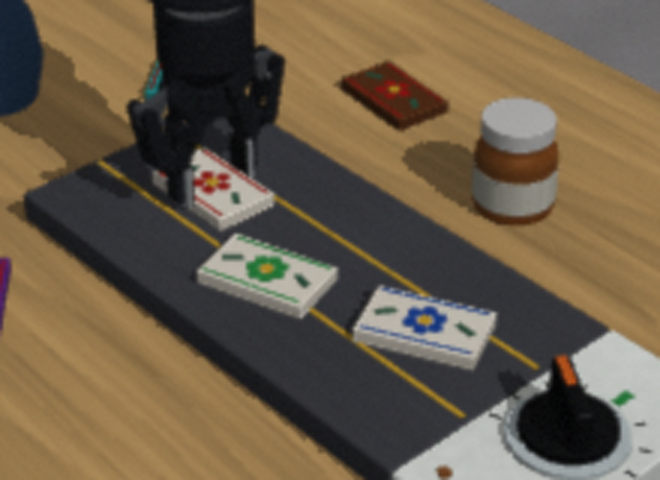

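Red tile sits between the lines (crop about (215,185)), straight. Releasing it and moving to green.

Request:
apply_moves([
  {"jaw": 85,"tx": 0,"ty": 0,"tz": 0,"wx": 0,"wy": 0,"wz": 0},
  {"jaw": 85,"tx": 0,"ty": 0,"tz": 0,"wx": 0,"wy": 0,"wz": 0},
  {"jaw": 85,"tx": 0,"ty": 0,"tz": -10,"wx": 0,"wy": 0,"wz": 0},
  {"jaw": 85,"tx": 0,"ty": 0,"tz": -50,"wx": 0,"wy": 0,"wz": 0},
  {"jaw": 85,"tx": -35,"ty": -12,"tz": -60,"wx": 0,"wy": 0,"wz": -0.1},
  {"jaw": 85,"tx": -80,"ty": -28,"tz": -60,"wx": 0,"wy": 0,"wz": -0.24},
  {"jaw": 85,"tx": -116,"ty": -40,"tz": -60,"wx": 0,"wy": 0,"wz": -0.34},
  {"jaw": 85,"tx": -116,"ty": -40,"tz": -40,"wx": 0,"wy": 0,"wz": -0.34},
])

```text
clock: 5.85
tcp_pos: [0.4772, 0.0528, 0.0737]
eef_rot: [1.77, 2.593, 0.001]
contact_force: [0.8, 0.9, -0.3]
finger_gap: 0.0854
grip_force: 0.0
```

Run:
```python
from plan import *
plan((477,55.5,32,21.5))
```

```text
t 5.85 tcp [477.2  52.8  73.7] ang 21.36 tilt [ 0.0022 -0.0008] gap 85.4 grip 0.0 F [ 0.8  0.9 -0.3]
(477, 55.5, 32, 21.5) -> [ 2.7  0.7 41.7] wz -0.002
```

Request:
apply_moves([
  {"jaw": 85,"tx": 0,"ty": 0,"tz": 20,"wx": 0,"wy": 0,"wz": 0},
  {"jaw": 85,"tx": 0,"ty": 0,"tz": 40,"wx": 0,"wy": 0,"wz": 0},
  {"jaw": 85,"tx": 0,"ty": 0,"tz": 40,"wx": 0,"wy": 0,"wz": 0},
  {"jaw": 45,"tx": 0,"ty": 0,"tz": 40,"wx": 0,"wy": 0,"wz": 0},
  {"jaw": 45,"tx": 0,"ty": 0,"tz": 40,"wx": 0,"wy": 0,"wz": 0},
  {"jaw": 45,"tx": 0,"ty": 0,"tz": 40,"wx": 0,"wy": 0,"wz": 0},
  {"jaw": 45,"tx": 0,"ty": 0,"tz": 40,"wx": 0,"wy": 0,"wz": 0},
  {"jaw": 45,"tx": 0,"ty": 0,"tz": 34,"wx": 0,"wy": 0,"wz": 0},
])

```text
clock: 6.85
tcp_pos: [0.477, 0.0556, 0.0389]
eef_rot: [1.768, 2.596, 0.0]
contact_force: [0.3, -0.1, -0.4]
finger_gap: 0.0524
grip_force: 63.1
```

Run:
```python
from plan import *
plan((516.6,63.1,38,2))
from meas import *
im,d=capture("top"); np.savez("t1.npz",im=im)
print(tiles("top",im,dict(tile_red=(.513,.173),tile_blue=(.527,-.064))))
```

```text
t 6.85 tcp [477.   55.6  38.9] ang 21.49 tilt [ 0.0004 -0.0001] gap 52.4 grip 63.1 F [ 0.3 -0.1 -0.4]
(516.6, 63.1, 38, 2) -> [-7.5 39.6  1. ] wz 0.34
{'tile_red': (array([513.5, 174.8]), array([56.3, 91.8]), 1.9), 'tile_blue': (array([531. , -71.1]), array([56.4, 76.2]), 28.9)}
```

Request:
apply_moves([
  {"jaw": 45,"tx": -2,"ty": 10,"tz": 0,"wx": 0,"wy": 0,"wz": 0.1},
  {"jaw": 45,"tx": -4,"ty": 22,"tz": 0,"wx": 0,"wy": 0,"wz": 0.2},
  {"jaw": 45,"tx": -6,"ty": 33,"tz": 0,"wx": 0,"wy": 0,"wz": 0.3},
  {"jaw": 45,"tx": -7.5,"ty": 39.6,"tz": 0,"wx": 0,"wy": 0,"wz": 0.34},
  {"jaw": 45,"tx": -7.5,"ty": 39.6,"tz": 0,"wx": 0,"wy": 0,"wz": 0.34},
  {"jaw": 45,"tx": -7.5,"ty": 39.6,"tz": 3,"wx": 0,"wy": 0,"wz": 0.34},
  {"jaw": 45,"tx": -7.5,"ty": 39.6,"tz": 6,"wx": 0,"wy": 0,"wz": 0.34},
  {"jaw": 45,"tx": -7.5,"ty": 39.6,"tz": 6,"wx": 0,"wy": 0,"wz": 0.34},
])

```text
clock: 8.0
tcp_pos: [0.5162, 0.063, 0.0336]
eef_rot: [2.181, 2.261, 0.001]
contact_force: [-8.7, 0.1, 38.0]
finger_gap: 0.0525
grip_force: 67.5
```

Run:
```python
from plan import *
plan((526.3,-64.5,32,28.4))
```

```text
t 8.0 tcp [516.2  63.   33.6] ang 2.04 tilt [0.0003 0.0002] gap 52.5 grip 67.5 F [-8.7  0.1 38. ]
(526.3, -64.5, 32, 28.4) -> [-127.8    5.5    1.6] wz -0.46
```

Request:
apply_moves([
  {"jaw": 45,"tx": 0,"ty": 0,"tz": -1.5,"wx": 0,"wy": 0,"wz": 0},
  {"jaw": 85,"tx": 0,"ty": 0,"tz": -1.5,"wx": 0,"wy": 0,"wz": 0},
  {"jaw": 85,"tx": 0,"ty": 0,"tz": -1.5,"wx": 0,"wy": 0,"wz": 0},
  {"jaw": 85,"tx": 0,"ty": 0,"tz": -10,"wx": 0,"wy": 0,"wz": 0},
  {"jaw": 85,"tx": -10,"ty": 0,"tz": -55,"wx": 0,"wy": 0,"wz": -0.08},
  {"jaw": 85,"tx": -55,"ty": 3,"tz": -58,"wx": 0,"wy": 0,"wz": -0.24},
  {"jaw": 85,"tx": -110,"ty": 5,"tz": -58,"wx": 0,"wy": 0,"wz": -0.4},
  {"jaw": 85,"tx": -128,"ty": 5.3,"tz": -50,"wx": 0,"wy": 0,"wz": -0.46},
])

```text
clock: 9.0
tcp_pos: [0.5264, -0.0684, 0.0832]
eef_rot: [1.609, 2.696, -0.001]
contact_force: [0.0, 0.8, -1.1]
finger_gap: 0.0853
grip_force: 0.0
```

Run:
```python
from plan import *
plan((526.3,-64.5,33,28.4))
```

```text
t 9.0 tcp [526.4 -68.4  83.2] ang 28.35 tilt [ 0.0013 -0.0017] gap 85.3 grip 0.0 F [ 0.   0.8 -1.1]
(526.3, -64.5, 33, 28.4) -> [ 3.6  1.7 50.2] wz -0.001
```

Request:
apply_moves([
  {"jaw": 85,"tx": 0,"ty": 0,"tz": 25,"wx": 0,"wy": 0,"wz": 0},
  {"jaw": 85,"tx": 0,"ty": 0,"tz": 50,"wx": 0,"wy": 0,"wz": 0},
  {"jaw": 85,"tx": 0,"ty": 0,"tz": 50,"wx": 0,"wy": 0,"wz": 0},
  {"jaw": 45,"tx": 0,"ty": 0,"tz": 50,"wx": 0,"wy": 0,"wz": 0},
  {"jaw": 45,"tx": 0,"ty": 0,"tz": 50,"wx": 0,"wy": 0,"wz": 0},
  {"jaw": 45,"tx": 0,"ty": 0,"tz": 50,"wx": 0,"wy": 0,"wz": 0},
  {"jaw": 45,"tx": 0,"ty": 0,"tz": 50,"wx": 0,"wy": 0,"wz": 0},
  {"jaw": 45,"tx": 0,"ty": 0,"tz": 45,"wx": 0,"wy": 0,"wz": 0},
])

```text
clock: 10.0
tcp_pos: [0.5265, -0.0646, 0.0381]
eef_rot: [1.609, 2.698, 0.0]
contact_force: [-1.3, 0.8, -1.1]
finger_gap: 0.0523
grip_force: 62.8
```

Run:
```python
from plan import *
plan((520.3,-46.8,38,2))
from meas import *
im,d=capture("top"); 
print(tiles("top",im,dict(tile_red=(.513,.173),tile_green=(.517,.064))))
```

```text
t 10.0 tcp [526.5 -64.6  38.1] ang 28.37 tilt [ 0.0006 -0.0002] gap 52.3 grip 62.8 F [-1.3  0.8 -1.1]
(520.3, -46.8, 38, 2) -> [18.6  3.1  0.1] wz 0.46
{'tile_red': (array([514.4, 174.9]), array([90.7, 56.2]), -0.1), 'tile_green': (array([517.5,  63.8]), array([88.6, 54.1]), -0.1)}
```

Request:
apply_moves([
  {"jaw": 45,"tx": 4,"ty": 0.7,"tz": 0,"wx": 0,"wy": 0,"wz": 0.1},
  {"jaw": 45,"tx": 8,"ty": 1.4,"tz": 0,"wx": 0,"wy": 0,"wz": 0.2},
  {"jaw": 45,"tx": 12,"ty": 2.1,"tz": 0,"wx": 0,"wy": 0,"wz": 0.3},
  {"jaw": 45,"tx": 16,"ty": 2.8,"tz": 0,"wx": 0,"wy": 0,"wz": 0.4},
  {"jaw": 45,"tx": 18.6,"ty": 3.1,"tz": 0,"wx": 0,"wy": 0,"wz": 0.46},
  {"jaw": 45,"tx": 18.6,"ty": 3.1,"tz": 2,"wx": 0,"wy": 0,"wz": 0.46},
  {"jaw": 45,"tx": 18.6,"ty": 3.1,"tz": 4,"wx": 0,"wy": 0,"wz": 0.46},
  {"jaw": 45,"tx": 18.6,"ty": 3.1,"tz": 4.5,"wx": 0,"wy": 0,"wz": 0.46},
])

```text
clock: 11.15
tcp_pos: [0.5202, -0.0469, 0.0337]
eef_rot: [2.181, 2.261, 0.001]
contact_force: [-7.6, 1.9, 35.2]
finger_gap: 0.0524
grip_force: 67.1
```

Run:
```python
from plan import *
plan((480,-46.8,160,2))
```

```text
t 11.15 tcp [520.2 -46.9  33.7] ang 2.08 tilt [0.0005 0.0001] gap 52.4 grip 67.1 F [-7.6  1.9 35.2]
(480, -46.8, 160, 2) -> [   1.6  -40.2 -126.3] wz 0.001
```

Request:
apply_moves([
  {"jaw": 45,"tx": 0,"ty": 0,"tz": -1.5,"wx": 0,"wy": 0,"wz": 0},
  {"jaw": 85,"tx": 0,"ty": 0,"tz": -1.5,"wx": 0,"wy": 0,"wz": 0},
  {"jaw": 85,"tx": 0,"ty": 0,"tz": -1.5,"wx": 0,"wy": 0,"wz": 0},
  {"jaw": 85,"tx": 0,"ty": 0,"tz": -10,"wx": 0,"wy": 0,"wz": 0},
  {"jaw": 85,"tx": 0,"ty": 0,"tz": -60,"wx": 0,"wy": 0,"wz": 0},
  {"jaw": 85,"tx": 0,"ty": -50,"tz": -100,"wx": 0,"wy": 0,"wz": 0},
  {"jaw": 85,"tx": -50,"ty": -90,"tz": -120,"wx": 0,"wy": 0,"wz": 0},
  {"jaw": 85,"tx": -100,"ty": -130,"tz": -130,"wx": 0,"wy": 0,"wz": 0},
])

```text
clock: 12.15
tcp_pos: [0.3976, -0.146, 0.163]
eef_rot: [2.179, 2.26, 0.001]
contact_force: [1.6, -2.1, 0.5]
finger_gap: 0.085
grip_force: 0.0
```

```bash
cat > fit.py <<'E'
from meas import *
from scipy.optimize import least_squares
def fitrect(P,w=.055,l=.090):
    """P contour pts (m); robust fit of known-size rectangle, with common inflation"""
    c0=P.mean(0)
    def res(q):
        a=q[2]; D=P-q[:2]; x=D@[np.cos(a),np.sin(a)]; y=D@[-np.sin(a),np.cos(a)]
        dx=abs(x)-w/2-q[3]; dy=abs(y)-l/2-q[3]
        return np.maximum(dx,dy)*1000
    best=min((least_squares(res,[*c0,np.radians(a),0],loss="soft_l1",x_scale=[.01,.01,.1,.001]) for a in(-5,2,10)),key=lambda r:r.cost)
    return best.x
def bright(n,im,xy,th=None):
    # bright component nearest xy at z=.042, subpixel via upsampling
    S=4; g=cv2.resize(im.max(2),None,fx=S,fy=S,interpolation=cv2.INTER_CUBIC)
    u,v=w2p(n,np.array([xy[0],xy[1],.042])); u,v=int(u*S),int(v*S); r=34*S
    sub=g[v-r:v+r,u-r:u+r]; t,_=cv2.threshold(sub,0,255,cv2.THRESH_BINARY+cv2.THRESH_OTSU)
    b=(sub>t).astype(np.uint8); b=cv2.morphologyEx(b,cv2.MORPH_OPEN,np.ones((17,17)))
    cs,_=cv2.findContours(b,cv2.RETR_EXTERNAL,cv2.CHAIN_APPROX_NONE)
    cn=max((c for c in cs),key=lambda c:cv2.pointPolygonTest(c,(r,r),True))
    uv=(cn[:,0,:]+[u-r,v-r]+.5)/S-.5
    return p2w(n,uv,.042)[:,:2]
E
python3 - <<'E'
from fit import *
from plan import plan
plan((530,-207,150,-30))
im,d=capture("top"); np.savez("t2.npz",im=im)
P=lines("top",im); Q=P[(abs(P[:,0]-.518)<.06)&(abs(P[:,1]-.06)<.22)][:,:2]; th=np.radians(2)
a=np.array([np.cos(th),np.sin(th)]); b=np.array([-a[1],a[0]]); s=Q@a-.5195; t=Q@b
for k,sg in(("hi",1),("lo",-1)):
    m=abs(s-sg*.037)<.006; p=np.polyfit(t[m],s[m],1); print(k,"yaw",2-np.degrees(p[0]),"s0",.5195+p[1]+p[0]*.0455,m.sum())
for k,xy in dict(red=(.5129,.173),green=(.5166,.0631),blue=(.5203,-.0468)).items():
    q=fitrect(bright("top",im,xy)); print(k,"s",round(q[:2]@a,4),"t",round(q[:2]@b,4),"yaw",round(np.degrees(q[2]),2),"infl",round(q[3],4))
save("t2",cv2.resize(im[170:310,200:480],None,fx=2.8,fy=2.8,interpolation=cv2.INTER_CUBIC))
for n in("top","side"):
    if n=="side": im,d=capture(n)
    for k in("dial_grip","mark"): print(n,k,[(np.round(c2w(n,o["xyz"]),4),round(o["p"],2)) for o in tip_of(n,k)])
    hsv=cv2.cvtColor(im,cv2.COLOR_RGB2HSV); m=(hsv[...,0]<14)&(hsv[...,1]>170)&(hsv[...,2]>140)
    v,u=np.nonzero(m); W=p2w(n,np.c_[u,v],.075)[:,:2]; k=np.linalg.norm(W-[.532,-.205],axis=1)<.035; W=W[k]
    V=np.linalg.svd(W-W.mean(0))[2][0]; print(n,"pointer",len(W),W.mean(0),np.degrees(np.arctan2(*V[::-1])))
E
```

```text
t 12.15 tcp [ 397.6 -146.   163. ] ang 2.1 tilt [ 0.0019 -0.0009] gap 85.0 grip 0.0 F [ 1.6 -2.1  0.5]
(530, -207, 150, -30) -> [-65.8 130.1  13.3] wz 0.56
hi yaw 2.4123126472029655 s0 0.5560094535826161 511
lo yaw 2.435374504771502 s0 0.4819750658146774 537
red s 0.5206 t 0.1543 yaw 1.52 infl 0.0002
green s 0.52 t 0.0439 yaw 1.51 infl 0.0002
blue s 0.52 t -0.0656 yaw 2.75 infl 0.0001
top dial_grip [(array([ 0.5286, -0.2068,  0.0632]), 0.72)]
top mark [(array([ 0.7225,  0.0352, -0.001 ]), 0.74), (array([ 0.5825, -0.2023,  0.0339]), 0.6)]
top pointer 28 [ 0.53621855 -0.19269852] -120.02835198539893
side dial_grip [(array([ 0.5287, -0.203 ,  0.0626]), 0.72)]
side mark [(array([ 0.5841, -0.2004,  0.027 ]), 0.92), (array([0.5121, 0.0635, 0.0286]), 0.2)]
side pointer 27 [ 0.53354205 -0.19169411] -120.71593277409094
```

View pics/t2.png

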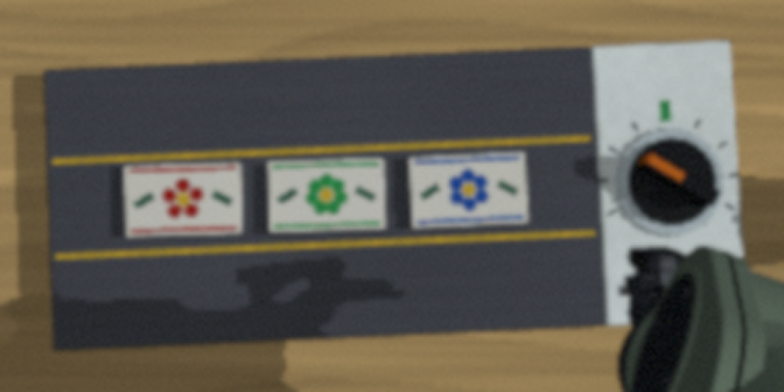

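```bash
cat > check.py <<'E'
from fit import *
def linefit(n,im,c=(.5166,.0631),yaw=2.0):
    f=im.astype(np.float32); yel=np.minimum(f[...,0],f[...,1])-f[...,2]
    a=np.array([np.cos(np.radians(yaw)),np.sin(np.radians(yaw))]); b=np.array([-a[1],a[0]]); out=[]
    for sg in(1,-1):
        T=np.linspace(-.2,.2,201); off=np.linspace(-.009,.009,73)
        X=np.array(c)+T[:,None,None]*b+(sg*.037+off)[None,:,None]*a
        uv=w2p(n,np.concatenate([X,np.full(X.shape[:2]+(1,),.03)],-1)).astype(np.float32)
        I=cv2.remap(yel,uv[...,0],uv[...,1],cv2.INTER_LINEAR)
        w=np.clip(I-15,0,None); ok=(w.max(1)>20)
        pk=(w*off).sum(1)/np.maximum(w.sum(1),1e-6)
        t=T[ok]; s=pk[ok]; p=np.polyfit(t,s,1)
        for _ in range(5):
            r=abs(s-np.polyval(p,t)); k=r<max(2*np.median(r),1e-4); p=np.polyfit(t[k],s[k],1)
        out.append((yaw-np.degrees(p[0]),c@a+sg*.037+p[1],ok.sum()))
    y=(out[0][0]+out[1][0])/2
    return out,y,(out[0][1]+out[1][1])/2   # s (along a at 'yaw') at t=c@b
def report(n,im,c=(.5166,.0631)):
    c=np.array(c); o,y,s=linefit(n,im,c); print(n,"lines",np.round(o,4).tolist(),"yaw",round(y,2))
    a=np.array([np.cos(np.radians(2)),np.sin(np.radians(2))]); b=np.array([-a[1],a[0]])
    o0=a*s+b*(c@b); a=np.array([np.cos(np.radians(y)),np.sin(np.radians(y))]); b=np.array([-a[1],a[0]])
    hsv=cv2.cvtColor(im,cv2.COLOR_RGB2HSV); h,S=hsv[...,0],hsv[...,1]
    for k,xy,m in(("red",(.5129,.173),((h<9)|(h>170))&(S>60)),("green",(.5166,.0631),(h>45)&(h<90)&(S>60)),("blue",(.5203,-.0468),(h>100)&(h<130)&(S>60))):
        v,u=np.nonzero(m); W=p2w(n,np.c_[u,v],.042)[:,:2]; W=W[(abs((W-xy)@a)<.03)&(abs((W-xy)@b)<.044)]-o0
        r=""
        if n=="top":
            q=fitrect(bright(n,im,xy)); r="rect s %.1f t %.1f dyaw %.2f"%((q[:2]-o0)@a*1e3,(q[:2]-o0)@b*1e3,np.degrees(q[2])-y)
        x=W@a; t=W@b; mid=(x.max()+x.min())/2; hi=x>mid+.014; lo=x<mid-.014
        sl=[-np.degrees(np.polyfit(t[z],x[z],1)[0]) for z in(hi,lo)]
        print(k,len(W),"colour s %.1f t %.1f (mm)"%tuple(W.mean(0)@np.c_[a,b]*1e3),"border yaws",np.round(sl,2),"border mid %.1f"%((np.median(x[hi])+np.median(x[lo]))*500),r)
E
python3 - <<'E'
from check import *
for n in("top","side"): report(n,capture(n)[0])
E
```

```text
top lines [[2.4207, 0.556, 201.0], [2.4196, 0.482, 201.0]] yaw 2.42
red 147 colour s 3.0 t 110.1 (mm) border yaws [-3.11 -0.46] border mid 2.7 rect s 2.4 t 109.3 dyaw -0.88
green 129 colour s 1.4 t -1.6 (mm) border yaws [57.55  1.47] border mid 7.5 rect s 1.0 t -1.1 dyaw -0.86
blue 134 colour s 0.9 t -111.1 (mm) border yaws [ 0.24 -1.32] border mid 0.7 rect s 0.2 t -110.7 dyaw 0.29
side lines [[2.481, 0.5534, 57.0], [2.4972, 0.4794, 163.0]] yaw 2.49
red 130 colour s 2.4 t 112.1 (mm) border yaws [-1.25 -0.81] border mid 2.4 
green 37 colour s 9.4 t -7.0 (mm) border yaws [ 2.5  17.05] border mid 1.1 
blue 123 colour s -1.4 t -109.0 (mm) border yaws [0.21 0.57] border mid 0.2 check.py:29: RankWarning: Polyfit may be poorly conditioned
  sl=[-np.degrees(np.polyfit(t[z],x[z],1)[0]) for z in(hi,lo)]
check.py:29: RankWarning: Polyfit may be poorly conditioned
  sl=[-np.degrees(np.polyfit(t[z],x[z],1)[0]) for z in(hi,lo)]
```

Run:
```python
from check import *
from plan import plan
im=np.load("top0.npz")["im"]
S=4; g=cv2.resize(im[205:265,410:470],None,fx=S,fy=S,interpolation=cv2.INTER_CUBIC)
b=((g.max(2)<75)).astype(np.uint8); b=cv2.morphologyEx(b,cv2.MORPH_CLOSE,np.ones((25,25))); b=cv2.morphologyEx(b,cv2.MORPH_OPEN,np.ones((25,25)))
cn=max(cv2.findContours(b,cv2.RETR_EXTERNAL,cv2.CHAIN_APPROX_NONE)[0],key=cv2.contourArea)[:,0]
uv=(cn+.5)/S-.5+[410,205]; P=p2w("top",uv,.043)[:,:2]
r=least_squares(lambda q:np.hypot(*(P-q[:2]).T)*1e3-q[2]*1e3,[.53,-.206,.034],loss="soft_l1"); print("disc",r.x,len(P))
# green mark
hsv=cv2.cvtColor(im,cv2.COLOR_RGB2HSV); m=(hsv[...,0]>45)&(hsv[...,0]<90)&(hsv[...,1]>90); m[:200]=0;m[220:]=0;m[:,:425]=0;m[:,450:]=0
v,u=np.nonzero(m); print("mark",p2w("top",np.c_[u,v],.03).mean(0),len(u))
plan((528,-206,100,-30.4))
```

```text
disc [ 0.52800616 -0.20421242  0.03297215] 352
mark [ 0.58438641 -0.20308001  0.03      ] 16
t 12.55 tcp [ 398.9 -144.2  161.4] ang 2.12 tilt [-0.0001  0.0002] gap 84.9 grip 0.0 F [ 0.3 -0.2  0.1]
(528, -206, 100, -30.4) -> [-66.6 126.7  61.3] wz 0.568
```

Request:
apply_moves([
  {"jaw": 85,"tx": -20,"ty": 40,"tz": 0,"wx": 0,"wy": 0,"wz": 0.15},
  {"jaw": 85,"tx": -43,"ty": 80,"tz": 20,"wx": 0,"wy": 0,"wz": 0.3},
  {"jaw": 85,"tx": -66,"ty": 120,"tz": 40,"wx": 0,"wy": 0,"wz": 0.45},
  {"jaw": 85,"tx": -66,"ty": 126.5,"tz": 60,"wx": 0,"wy": 0,"wz": 0.567},
  {"jaw": 85,"tx": -66,"ty": 126.5,"tz": 60,"wx": 0,"wy": 0,"wz": 0.567},
  {"jaw": 85,"tx": -66,"ty": 126.5,"tz": 85,"wx": 0,"wy": 0,"wz": 0.567},
  {"jaw": 85,"tx": -66,"ty": 126.5,"tz": 110,"wx": 0,"wy": 0,"wz": 0.567},
  {"jaw": 85,"tx": -66,"ty": 126.5,"tz": 111,"wx": 0,"wy": 0,"wz": 0.567},
])

```text
clock: 13.55
tcp_pos: [0.5265, -0.2059, 0.0503]
eef_rot: [-2.724, -1.563, 0.002]
contact_force: [-0.7, 0.3, 0.5]
finger_gap: 0.0852
grip_force: 0.0
```

Run:
```python
from plan import *
plan((528,-205.5,50,-30.4))
```

```text
t 13.55 tcp [ 526.5 -205.9   50.3] ang -30.3 tilt [-0.0016  0.0008] gap 85.2 grip 0.0 F [-0.7  0.3  0.5]
(528, -205.5, 50, -30.4) -> [1.1 1.  0.3] wz 0.002
```

Request:
apply_moves([
  {"jaw": 5,"tx": 0,"ty": 0,"tz": 0,"wx": 0,"wy": 0,"wz": 0},
  {"jaw": 5,"tx": 0,"ty": 0,"tz": 0,"wx": 0,"wy": 0,"wz": 0},
  {"jaw": 5,"tx": 0,"ty": 0,"tz": 0,"wx": 0,"wy": 0,"wz": 0},
  {"jaw": 5,"tx": 0,"ty": 0,"tz": 0,"wx": 0,"wy": 0,"wz": 0},
  {"jaw": 5,"tx": 0,"ty": 0,"tz": 0,"wx": 0,"wy": 0,"wz": 0},
  {"jaw": 5,"tx": 0,"ty": 0,"tz": 0,"wx": 0,"wy": 0,"wz": 0},
  {"jaw": 5,"tx": 0,"ty": 0,"tz": 0,"wx": 0,"wy": 0,"wz": 0},
  {"jaw": 5,"tx": 0,"ty": 0,"tz": 0,"wx": 0,"wy": 0,"wz": 0},
])

```text
clock: 14.55
tcp_pos: [0.5264, -0.2062, 0.051]
eef_rot: [-2.726, -1.559, 0.001]
contact_force: [-7.5, 3.5, 14.3]
finger_gap: 0.0124
grip_force: 59.2
```

Run:
```python
from plan import *
plan((528,-205.5,50,-87.55)); print(sense()["ft_torque"])
```

```text
t 14.55 tcp [ 526.4 -206.2   51. ] ang -30.47 tilt [-0.0015  0.0008] gap 12.4 grip 59.2 F [-7.5  3.5 14.3]
(528, -205.5, 50, -87.55) -> [1.5 1.1 1. ] wz 0.996
[0.78577304 1.62038101 0.00479244]
```

Request:
apply_moves([
  {"jaw": 5,"tx": 0,"ty": -0.5,"tz": -1,"wx": 0,"wy": 0,"wz": 0.14},
  {"jaw": 5,"tx": 0,"ty": -0.5,"tz": -1,"wx": 0,"wy": 0,"wz": 0.28},
  {"jaw": 5,"tx": 0,"ty": -0.5,"tz": -1,"wx": 0,"wy": 0,"wz": 0.42},
  {"jaw": 5,"tx": 0,"ty": -0.5,"tz": -1,"wx": 0,"wy": 0,"wz": 0.56},
  {"jaw": 5,"tx": 0,"ty": -0.5,"tz": -1,"wx": 0,"wy": 0,"wz": 0.7},
  {"jaw": 5,"tx": 0,"ty": -0.5,"tz": -1,"wx": 0,"wy": 0,"wz": 0.84},
  {"jaw": 5,"tx": 0,"ty": -0.5,"tz": -1,"wx": 0,"wy": 0,"wz": 0.95},
  {"jaw": 5,"tx": 0,"ty": -0.5,"tz": -1,"wx": 0,"wy": 0,"wz": 0.998},
])

```text
clock: 15.55
tcp_pos: [0.5256, -0.2052, 0.0511]
eef_rot: [-3.139, -0.061, 0.004]
contact_force: [-6.8, 6.2, 0.1]
finger_gap: 0.0131
grip_force: 61.3
```

Run:
```python
from plan import *
plan((528,-205.5,50,-87.55)); print(sense()["ft_torque"])
```

```text
t 15.55 tcp [ 525.6 -205.2   51.1] ang -87.78 tilt [-0.0027  0.0022] gap 13.1 grip 61.3 F [-6.8  6.2  0.1]
(528, -205.5, 50, -87.55) -> [2.4 0.4 1.1] wz -0.004
[1.07712265 1.37853393 0.08185506]
```

Request:
apply_moves([
  {"jaw": 5,"tx": 0,"ty": 0,"tz": 0,"wx": 0,"wy": 0,"wz": 0},
  {"jaw": 60,"tx": 0,"ty": 0,"tz": 0,"wx": 0,"wy": 0,"wz": 0},
  {"jaw": 60,"tx": 0,"ty": 0,"tz": 0,"wx": 0,"wy": 0,"wz": 0},
  {"jaw": 60,"tx": 0,"ty": 0,"tz": 0,"wx": 0,"wy": 0,"wz": 0},
  {"jaw": 85,"tx": 0,"ty": 0,"tz": -30,"wx": 0,"wy": 0,"wz": 0},
  {"jaw": 85,"tx": 0,"ty": -20,"tz": -75,"wx": 0,"wy": 0,"wz": -0.15},
  {"jaw": 85,"tx": 0,"ty": -75,"tz": -80,"wx": 0,"wy": 0,"wz": -0.32},
  {"jaw": 85,"tx": 0,"ty": -135,"tz": -80,"wx": 0,"wy": 0,"wz": -0.5},
])

```text
clock: 16.55
tcp_pos: [0.5213, -0.0703, 0.1323]
eef_rot: [3.025, 0.846, 0.002]
contact_force: [1.8, 0.7, -0.3]
finger_gap: 0.085
grip_force: 0.0
```

Run:
```python
from plan import *
plan((513.2,173.2,100,2))
```

```text
t 16.55 tcp [521.3 -70.3 132.3] ang -58.74 tilt [ 0.0017 -0.0003] gap 85.0 grip 0.0 F [ 1.8  0.7 -0.3]
(513.2, 173.2, 100, 2) -> [ 119.4 -212.4   32.2] wz -1.06
```

Request:
apply_moves([
  {"jaw": 85,"tx": 22,"ty": -40,"tz": 0,"wx": 0,"wy": 0,"wz": -0.18},
  {"jaw": 85,"tx": 46,"ty": -82,"tz": 0,"wx": 0,"wy": 0,"wz": -0.36},
  {"jaw": 85,"tx": 70,"ty": -125,"tz": 5,"wx": 0,"wy": 0,"wz": -0.54},
  {"jaw": 85,"tx": 95,"ty": -168,"tz": 15,"wx": 0,"wy": 0,"wz": -0.72},
  {"jaw": 85,"tx": 115,"ty": -203,"tz": 25,"wx": 0,"wy": 0,"wz": -0.9},
  {"jaw": 85,"tx": 119.4,"ty": -212.4,"tz": 32,"wx": 0,"wy": 0,"wz": -1.06},
  {"jaw": 85,"tx": 119.4,"ty": -212.4,"tz": 40,"wx": 0,"wy": 0,"wz": -1.06},
  {"jaw": 85,"tx": 119.4,"ty": -212.4,"tz": 40,"wx": 0,"wy": 0,"wz": -1.06},
])

```text
clock: 17.55
tcp_pos: [0.5142, 0.171, 0.0911]
eef_rot: [2.193, 2.249, -0.002]
contact_force: [0.6, -0.0, 0.6]
finger_gap: 0.0852
grip_force: 0.0
```

Run:
```python
from plan import *
plan((513.0,173.2,33.5,2)); plan((510.7,173,33.5,2.45))
im,d=capture("top"); save("dial",cv2.resize(im[190:280,400:490],None,fx=5,fy=5,interpolation=cv2.INTER_CUBIC))
from meas import p2w
n="top"; hsv=cv2.cvtColor(im,cv2.COLOR_RGB2HSV); m=(hsv[...,0]<14)&(hsv[...,1]>150)&(hsv[...,2]>120)
v,u=np.nonzero(m); W=p2w(n,np.c_[u,v],.075)[:,:2]; k=np.linalg.norm(W-[.532,-.205],axis=1)<.035; W=W[k]
V=np.linalg.svd(W-W.mean(0))[2][0]; print(n,"pointer",len(W),W.mean(0),np.degrees(np.arctan(V[1]/V[0])))
```

```text
t 17.55 tcp [514.2 171.   91.1] ang 1.44 tilt [-0.0006 -0.0009] gap 85.2 grip 0.0 F [ 0.6 -0.   0.6]
(513.0, 173.2, 33.5, 2) -> [ 2.3 -1.1 57.6] wz -0.01
t 17.55 tcp [514.2 171.   91.1] ang 1.44 tilt [-0.0006 -0.0009] gap 85.2 grip 0.0 F [ 0.6 -0.   0.6]
(510.7, 173, 33.5, 2.45) -> [ 2.2 -3.4 57.6] wz -0.018
top pointer 39 [ 0.54370945 -0.20475694] 2.417289856112301
```

View pics/dial.png

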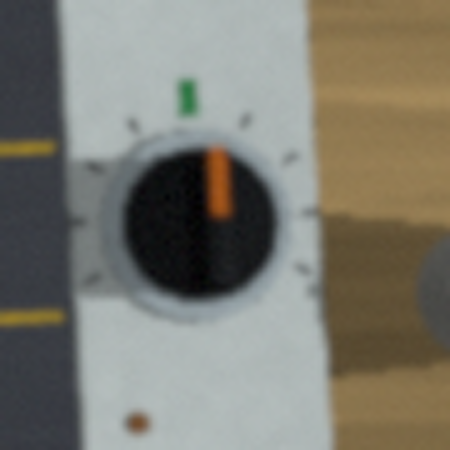

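Dial: the orange pointer (crop (220,180)) is parallel to the plate's x at 2.4° in world, the plate's own yaw; the sideways offset from the mark (188,97) is parallax of the raised bar. Now I'll nudge red about 2.5 mm.

Request:
apply_moves([
  {"jaw": 85,"tx": 0,"ty": 0,"tz": 30,"wx": 0,"wy": 0,"wz": 0},
  {"jaw": 85,"tx": 0,"ty": 0,"tz": 56.5,"wx": 0,"wy": 0,"wz": 0},
  {"jaw": 85,"tx": 0,"ty": 0,"tz": 56.5,"wx": 0,"wy": 0,"wz": 0},
  {"jaw": 45,"tx": 0,"ty": 0,"tz": 56.5,"wx": 0,"wy": 0,"wz": 0},
  {"jaw": 45,"tx": 0,"ty": 0,"tz": 56.5,"wx": 0,"wy": 0,"wz": 0},
  {"jaw": 45,"tx": 0,"ty": 0,"tz": 56.5,"wx": 0,"wy": 0,"wz": 0},
  {"jaw": 45,"tx": 0,"ty": 0,"tz": 56.5,"wx": 0,"wy": 0,"wz": 0},
  {"jaw": 45,"tx": 0,"ty": 0,"tz": 54.5,"wx": 0,"wy": 0,"wz": 0},
])

```text
clock: 18.6
tcp_pos: [0.5146, 0.1721, 0.038]
eef_rot: [2.188, 2.254, 0.002]
contact_force: [-0.7, 0.1, -0.8]
finger_gap: 0.051
grip_force: 62.4
```

Run:
```python
from plan import *
plan((510.7,173,35.5,2.45))
```

```text
t 18.6 tcp [514.6 172.1  38. ] ang 1.7 tilt [0.0011 0.0003] gap 51.0 grip 62.4 F [-0.7  0.1 -0.8]
(510.7, 173, 35.5, 2.45) -> [ 1.  -3.8  2.5] wz -0.013
```

Request:
apply_moves([
  {"jaw": 45,"tx": 0,"ty": -2,"tz": 0,"wx": 0,"wy": 0,"wz": -0.013},
  {"jaw": 45,"tx": 0,"ty": -3.8,"tz": 0,"wx": 0,"wy": 0,"wz": -0.013},
  {"jaw": 45,"tx": 0,"ty": -3.8,"tz": 1,"wx": 0,"wy": 0,"wz": -0.013},
  {"jaw": 45,"tx": 0,"ty": -3.8,"tz": 2,"wx": 0,"wy": 0,"wz": -0.013},
  {"jaw": 45,"tx": 0,"ty": -3.8,"tz": 2,"wx": 0,"wy": 0,"wz": -0.013},
  {"jaw": 45,"tx": 0,"ty": -3.8,"tz": 2,"wx": 0,"wy": 0,"wz": -0.013},
  {"jaw": 45,"tx": 0,"ty": -3.8,"tz": 2,"wx": 0,"wy": 0,"wz": -0.013},
  {"jaw": 45,"tx": 0,"ty": -3.8,"tz": 2,"wx": 0,"wy": 0,"wz": -0.013},
])

```text
clock: 19.6
tcp_pos: [0.5103, 0.172, 0.0366]
eef_rot: [2.173, 2.268, 0.001]
contact_force: [-9.1, -2.3, 40.9]
finger_gap: 0.0511
grip_force: 73.0
```

Run:
```python
from plan import *
plan((515.4,63,35,2.45))
```

```text
t 19.6 tcp [510.3 172.   36.6] ang 2.45 tilt [0.0006 0.0005] gap 51.1 grip 73.0 F [-9.1 -2.3 40.9]
(515.4, 63, 35, 2.45) -> [-109.1    0.4    1.6] wz 0.0
```

Request:
apply_moves([
  {"jaw": 45,"tx": 0,"ty": 0,"tz": -1.5,"wx": 0,"wy": 0,"wz": 0},
  {"jaw": 45,"tx": 0,"ty": 0,"tz": -1.5,"wx": 0,"wy": 0,"wz": 0},
  {"jaw": 85,"tx": 0,"ty": 0,"tz": -1.5,"wx": 0,"wy": 0,"wz": 0},
  {"jaw": 85,"tx": 0,"ty": 0,"tz": -1.5,"wx": 0,"wy": 0,"wz": 0},
  {"jaw": 85,"tx": 0,"ty": 0,"tz": -10,"wx": 0,"wy": 0,"wz": 0},
  {"jaw": 85,"tx": 0,"ty": 0,"tz": -60,"wx": 0,"wy": 0,"wz": 0},
  {"jaw": 85,"tx": 0,"ty": -50,"tz": -100,"wx": 0,"wy": 0,"wz": 0},
  {"jaw": 85,"tx": 0,"ty": -110,"tz": -110,"wx": 0,"wy": 0,"wz": 0},
])

```text
clock: 20.6
tcp_pos: [0.3999, 0.1673, 0.147]
eef_rot: [2.173, 2.267, 0.005]
contact_force: [0.0, 1.0, -0.7]
finger_gap: 0.0849
grip_force: 0.0
```

```bash
python3 - 2>/dev/null <<'E'
from check import *
for n in("top","side"):
    im=capture(n)[0]; report(n,im)
    if n=="top": save("t3",cv2.resize(im[170:310,200:480],None,fx=2.8,fy=2.8,interpolation=cv2.INTER_CUBIC))
report("top",capture("top")[0])
E
```

```text
top lines [[2.4297, 0.556, 201.0], [2.4206, 0.482, 184.0]] yaw 2.43
red 157 colour s -1.1 t 110.3 (mm) border yaws [-0.15 -0.02] border mid 0.0 rect s -0.1 t 109.4 dyaw -0.01
green 127 colour s 1.2 t -1.2 (mm) border yaws [420.71  -2.51] border mid 2.4 rect s 1.0 t -1.2 dyaw -0.76
blue 135 colour s 0.9 t -111.2 (mm) border yaws [ 0.23 -1.32] border mid 0.7 rect s 0.2 t -110.7 dyaw 0.31
side lines [[2.4686, 0.5534, 90.0], [2.5008, 0.4794, 201.0]] yaw 2.48
red 121 colour s -1.5 t 111.6 (mm) border yaws [-0.18 -0.05] border mid -0.6 
green 107 colour s 2.0 t -1.0 (mm) border yaws [ 0.09 -0.89] border mid 1.2 
blue 127 colour s -1.1 t -109.5 (mm) border yaws [0.35 0.29] border mid 0.2 
top lines [[2.4251, 0.556, 201.0], [2.4206, 0.482, 197.0]] yaw 2.42
red 155 colour s -1.1 t 109.8 (mm) border yaws [ 0.24 -0.2 ] border mid 0.0 rect s -0.2 t 109.5 dyaw -0.11
green 129 colour s 1.2 t -1.4 (mm) border yaws [421.02  -2.51] border mid 2.4 rect s 1.1 t -1.2 dyaw -0.84
blue 137 colour s 0.9 t -111.0 (mm) border yaws [ 0.15 -1.16] border mid 0.7 rect s 0.2 t -110.7 dyaw 0.28
```

View pics/t3.png

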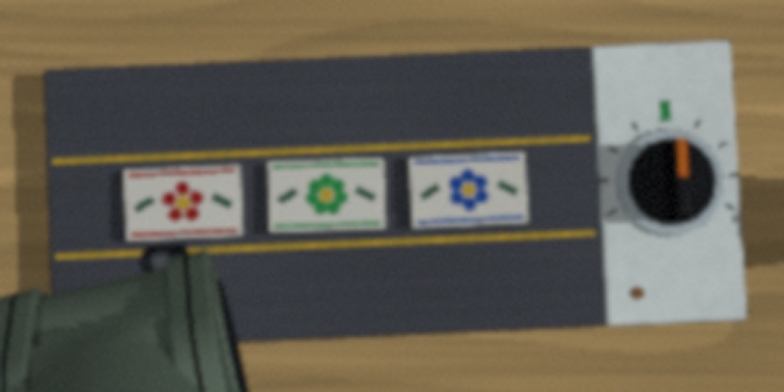

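The row is straight: red (183,202), green (326,195) and blue (468,190) are within about 1 mm and 0.8° of the lane, with gaps of about 20 mm. The pointer (682,158) is parallel to the mark's direction and the arm is clear.

```bash
python3 -c "
from cell import *
print(job_done())"
```

```text
the job is handed in; nothing more can be done
None
```

I handed the job in at about 21 s of the 58 s allowed: by the camera measurements the tiles are within about 1 mm and 0.8° of the lane with gaps of about 20 mm, the dial points at the green mark, and the jar, cup and vase were not touched; the wrist force briefly read 41 N as the fingers pressed the red tile down, which I took as outside the 40 N limit on the arm and gripper body.

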